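Release the sample clamp: knurled nut back two turns, strap swung aside

TASK

Release the black ceramic disc held in the sample clamp with light pushes of a fingertip; do not pinch or lift anything. Roll the fingertip round the knurled rim of the brass nut, anticlockwise seen from above, until the nut is two full turns looser and no more, so that the strap rises off the disc and out of its dowel hole. Then push the strap's nose gently sideways, a quarter turn anticlockwise, up to the stop pin, leaving the disc in its seat and the things around where they are.

Things in the scene. Friction and masses are not known exactly. Their poses are not given: they have to be found in the camera images.
- clamp: the sample clamp, fixed to the bench: dark steel plate 120 (x) x 160 (y) x 12 mm, origin at the centre of its underside, z up, turned about z. In its frame, mm: axis of nut and strap at x 0, y 40 (10 mm steel stud up to z 82); copper seat at x 0, y -35 (44 across, top z 22); dowel block under the strap at x 0, y 8 (top z 35.5); screw heads at the corners (z 16)
- stop_pin (a point): top of the steel stop pin, 8 mm across, that stops the swung strap; on the clamp's plate at x 34, y 53 mm in its frame, 48 mm above the bench
- thumbnut: the brass thumb nut, round, 46 mm across over 30 knurl ridges that run up its rim (each stands 1.6 mm proud), 20 mm tall; origin at the centre of its underside (46 mm above the bench when tight). It climbs 2 mm per turn as it is loosened. A white line on its top face runs from near the middle to the edge along its own -y and shows its angle
- nut_rim (a point): point on the nut's axis at mid height of its knurled rim (knurls from 6.5 mm below to 8 mm above this point)
- nut_turn (a joint): angle of the nut in rad: 0 tight (at the start), grows anticlockwise seen from above (loosening); two full turns are 12.57; it can turn on to five turns and stays where it is left. Turning takes 0.05 N m, some 2.2 N along the rim: a fingertip pressed on the rim with 4 to 8 N and moved along it carries the rim with it, with a little slip
- clamp_strap: the steel strap under the nut: a bar 18 mm wide, 8 mm thick, from the axis 85 mm along its own -y to a round nose; origin on the axis at its underside (36 mm above the bench when tight). A spring keeps it up against the nut, so it rises 2 mm per turn. A dowel beneath it sits 3 mm deep in a hole and bars it from swinging until the nut is more than 1.5 turns loose
- strap_nose (a point): middle of the strap's thickness on its centre line, 75 mm from its axis, right above the disc at the start; 40 mm above the bench when tight, 44 mm after two turns
- strap_turn (a joint): swing of the strap in rad: 0 over the disc (at the start), grows anticlockwise seen from above, so that the nose goes from the clamp's -y side to its +x side; 1.57 at the stop pin. It stays where it is left; pushing the nose takes about 1 N
- disc_centre (a point): centre of the black ceramic disc, 23 mm across and 6 mm thick, loose in the 3 mm deep recess of the copper seat (2 mm wider than the disc)
- tweezers: white plastic tweezers 13 x 122 x 10 mm lying near the clamp; origin at the centre of the underside; bystander
- dish: clear petri dish 67 mm across, 13 mm tall; origin at the centre of the underside; bystander
- vial: white snap-lid vial 36 mm across, 46 mm tall; origin at the centre of the underside; bystander
- spanner: small dull spanner 18 x 89 x 4 mm lying near the clamp; origin at the centre of the underside; bystander
- driver: screwdriver with black handle 24 x 182 x 25 mm lying to the right; origin at the centre of the underside; bystander
- canister: white canister with ribbed lid 54 mm across, 92 mm tall, at the back; origin at the centre of the underside; bystander
- box_black: black lidded box 102 x 94 x 62 mm to the left; origin at the centre of the underside; bystander
- lid_top (a point): middle of the top edge of the clear lid that stands open, fixed, on the blue parts case to the right of the clamp: an upright 2 mm sheet 234 mm wide, its edge running within 0.15 rad of the world's x direction, from 37 mm to 205 mm above the bench; keep the arm clear of it

How it is judged:
By the outcome, as a careful person would: the job done as asked, in the order asked, and still so for the second after the job is handed in, with the robot touching nothing.
It also fails if it takes over 64 s, if anything falls off the work surface, if the arm or the gripper's body presses on something with over 40 N, if the wrist force passes 120 N, or if a joint passes its speed limit or range.

ROBOT

A 6-joint arm with a two-finger parallel gripper is mounted at the origin on the work surface; the furniture and walls round the work are solid. World frame = base frame: x ahead of the robot, y to its left, z up, the work surface at z = 0. Lengths are in mm, angles in rad, forces in N, time in s.
With the tool pointing down it reaches from about 250 to 800 mm from the base axis. Payload 3.9 kg.
Tool frame: the origin (TCP) lies at the very end of the fingers, on their centre line; the grasp point (between the pads) lies env.tcp_to_grasp behind it (env.tcp_to_grasp is the distance from the TCP to the grasp point, in mm); z points along the fingers, y is the line along which they close (so a half turn about z gives the same grasp; the last joint's range is limited). The gripper opens to 85 mm and grips with 20 to 120 N. Pads are 22 mm wide; open, the fingers measure 114 mm over their backs; the gripper's body (76 mm by 85 mm) begins 54 mm behind the grasp point. The pads swing forward as they close: fully open they stand 13 mm farther back than shut.
Start: joints at [1.237, 0.26, -0.138, 1.173, 0, 1.571], TCP at [172.004, 496.014, 231.304] pointing down, gripper open.
Joint ranges: [-2.78, 2.78], [-0.83, 1.72], [-1.28, 1.37], [-1.9, 2.12], [-1.57, 1.48], [-3.14, 3.14]. Speed limits (rad/s): [2.57, 2.57, 3.14, 3.14, 3.14, 3.14].

INTERFACE

Orientations are given as a unit quaternion [w, x, y, z].
In Python, from station import telemetry, eyes, env gives the robot as it stands. The module is installed in compiled form; this text tells all that it offers.
- The arm moves only by the tool send_rows, never from a script. Its argument "moves" is a list of rows, each an object with "xyz": the shift along the tool's x, y, z scaled (see below), a list of three; "yaw": the turn about the tool's z scaled (see below). In form: [{"xyz": [tx, ty, tz], "yaw": yaw}, ...]. A call has exactly 8 rows; each row is the pose to reach, as a shift and turn from the pose commanded when the call began, along the tool's axes at that moment; what a row does not reach only later rows make up. The controller multiplies each number of a shift by 0.08 m and each number of a turn by 1.5 rad. A row lasts 1/8 s, in which the tool goes at most 62.5 mm and 10.7 degrees, less where a joint would pass 70% of its speed; a pose out of reach is approached as far as the arm can. A call with a number of a shift or a turn outside -1 to 1 is refused whole. A call with a gripper value outside its range is refused whole. "claw" is the opening, from 0 (shut) to 1 (fully open), set as the call begins (left out, the last holds). The fingers move at their own pace and stop on an object; "newtons" is the grip in N (left out, the last holds). Time passes only in rows, so rows that repeat a pose let the fingers close, or fill a call up. It gives the time, the measured TCP pose, the force, the opening and the grip force at its end, in the units of the state.
- telemetry.state(): the state, without advancing time (a new reading comes with each control period).
- eyes.get_image(name): name is "side" or "top"; returns a dict with "color" (480x640x3 uint8, red, green, blue), "intrinsics" (3x3 intrinsics, pixels), "k1" (the pictures are not rectified: a ray, as slopes to the right and down, at radius r is drawn at 1 + k1 r^2 times it, then the intrinsics apply), "R" (3x3) and "t" (3): a world point X has camera coordinates R X + t. Camera axes: x right, y down, z forward; pixel columns grow to the right and rows downward; lengths in mm; the calibration is good to about 2 mm. A picture is of the moment at which its call begins. There is no depth.
- env.finish_job(): hands the job in; it is judged then, once.
Trained networks look in a picture, given as the dict that the camera call returned (one of the last four; its "shot" number tells which), for a name from the list of things; names that differ only in an ending like _2 or _b are one class to them, and where a whole thing is asked for, a point or a joint stands for the part that bears it (a point fixed in the world has none). Each returns a list of dicts, best first, with "p" (0 to 1); they miss things now and then, are a little off and sometimes report something else, mostly with a low value. They report only what shows in the picture. A call takes as long as a camera call.
- eyes.recognise(picture, name): "at" ([x, y, z] in mm, in the coordinates of the camera as it stood for that picture, good to about 4 mm: the middle of the surface that is visible of it).
The state is a dict: "clock": time; "qpos": joint angles; "joint_velocities": joint speeds; "joint_torque": joint torques, N m; "ee_pos": TCP position; "tcp_rot": TCP orientation; "force": force on the tool from outside, world axes, zero at the start; "moment": the same for the moment, N m; "width": opening from 0.0 (shut) to 1.0 (fully open); "finger_force": force on a finger pad.
Only numpy, scipy, OpenCV 4.12 (cv2) and the standard library are available. Lean on these libraries where they do the work, as an engineer would, in place of code of your own. Each camera call takes 0.05 s, during which the arm holds its last target. There are 200 camera calls.

## Working session

There is one attempt and no reset: what is moved stays moved. The work goes in short steps, Python scripts to look and compute and a tool call to move; the robot and the scene stay as the last step left them, time stands still between calls to the robot, and variables do not carry over. Pictures are saved under pics/ and viewed, at most 10 in all, crops included, and the job is handed in when it is done.

Besides the shell and the picture viewer there is one more tool, called as name(argument=value, ...) on one line, values as JSON. send_rows: Moves the arm, as the interface text tells. Its arguments: {"type":"object","properties":{"moves":{"type":"array","items":{"type":"object","properties":{"xyz":{"type":"array","items":{"type":"number","minimum":-1,"maximum":1}},"yaw":{"type":"number","minimum":-1,"maximum":1}}}},"claw":{"type":"number"},"newtons":{"type":"number"}},"required":["moves"]}

```bash
mkdir -p pics; cat > h.py <<'E'
import numpy as np, cv2
from station import telemetry, eyes, env
def world(p,c): return np.array(p["R"]).T@(np.array(c)-np.array(p["t"]))
def proj(p,X):
    c=np.array(p["R"])@np.array(X,float)+np.array(p["t"]); s=c[:2]/c[2]; s=s*(1+p["k1"]*(s@s))
    K=np.array(p["intrinsics"]); return K[:2,:2]@s+K[:2,2]
def ray(p,uv):
    K=np.array(p["intrinsics"]); d=np.linalg.inv(K[:2,:2])@(np.array(uv,float)-K[:2,2]); s=d.copy()
    for _ in range(20): s=d/(1+p["k1"]*(s@s))
    R=np.array(p["R"]); return -R.T@np.array(p["t"]), R.T@np.array([s[0],s[1],1])
def atz(p,uv,z):
    o,d=ray(p,uv); return o+d*(z-o[2])/d[2]
def save(p,n): cv2.imwrite("pics/"+n+".png",p["color"][:,:,::-1])
E
python3 - <<'E'
from h import *
np.set_printoptions(precision=1,suppress=True)
print(env.tcp_to_grasp, telemetry.state())
for n in("side","top"):
    p=eyes.get_image(n); save(p,n+"0"); print(n,p["k1"],np.array(p["intrinsics"]).tolist(),"cam",-np.array(p["R"]).T@np.array(p["t"]))
    for o in ["clamp","stop_pin","thumbnut","nut_rim","clamp_strap","strap_nose","disc_centre","tweezers","dish","vial","spanner","driver","canister","box_black","lid_top"]:
        print(o,[(round(d["p"],2),world(p,d["at"])) for d in eyes.recognise(p,o)[:2]])
E
```

```text
18.700000000000003 {'clock': 0.0, 'qpos': array([ 1.2,  0.3, -0.1,  1.2, -0. ,  1.6]), 'joint_velocities': array([-0., -0.,  0.,  0.,  0., -0.]), 'joint_torque': array([  0. , -40.6,  25.4,   0. ,   0. ,  -0. ]), 'ee_pos': array([171.8, 495.4, 230.5]), 'tcp_rot': array([-0. ,  0.2,  1. , -0. ]), 'force': array([-0.3, -0.7, -0.2]), 'moment': array([-0.,  0., -0.]), 'finger_force': 0.0, 'width': 0.9996469939022156}
side 0.005375559294197711 [[555.5758970066819, 0.0, 316.3872164072098], [0.0, 555.5758970066819, 232.05670772572583], [0.0, 0.0, 1.0]] cam [  68.9 -977.9 1036.5]
clamp [(0.8, array([523.4, -25.4,  10.9]))]
stop_pin [(0.72, array([525.9, -12.2,   8.8])), (0.27, array([ 355. , -406.2,   19.5]))]
thumbnut [(0.64, array([536.8,  15.8,  63.6]))]
nut_rim [(0.71, array([533.2,  20.2,  64.3]))]
clamp_strap [(0.63, array([526.6, -31.2,  41.9]))]
strap_nose []
disc_centre []
tweezers [(0.43, array([441.3,  76.1,   3.4])), (0.43, array([533.9,  14.9,  64.9]))]
dish [(0.58, array([395.7, -61.2,  -0.1]))]
vial [(0.76, array([ 470.3, -139.5,   38.4])), (0.47, array([535.4,  17.8,  63.1]))]
spanner []
driver [(0.79, array([ 356.3, -403.6,   15.8]))]
canister [(0.66, array([705.8, 169.1,  61.9]))]
box_black [(0.67, array([301.3, 257.8,  54.1]))]Traceback (most recent call last):
  File "<stdin>", line 7, in <module>
ValueError: it knows: box_black, canister, clamp, clamp_strap, disc_centre, dish, driver, nut_rim, nut_turn, spanner, stop_pin, strap_nose, strap_turn, thumbnut, tweezers, vial
```

```bash
python3 - <<'E'
from h import *
np.set_printoptions(precision=1,suppress=True)
p=eyes.get_image("top"); save(p,"top0"); print(p["k1"],np.array(p["intrinsics"]).tolist(),"cam",-np.array(p["R"]).T@np.array(p["t"]))
for o in ["clamp","stop_pin","nut_rim","clamp_strap","strap_nose","spanner","vial","tweezers","dish"]:
    print(o,[(round(d["p"],2),world(p,d["at"])) for d in eyes.recognise(p,o)[:2]])
print(telemetry.state()["clock"])
E
```

```text
-0.07560091930748401 [[563.196266538367, 0.0, 317.30200980076614], [0.0, 563.196266538367, 237.7578876005431], [0.0, 0.0, 1.0]] cam [ 157.9  -26.1 1658.3]
clamp [(0.66, array([516.8, -16.4,   9.8]))]
stop_pin [(0.78, array([524. , -13.9,  15.8]))]
nut_rim [(0.63, array([518.1, -24.4,  46.8])), (0.52, array([529.6,  29.3,  65.2]))]
clamp_strap []
strap_nose [(0.31, array([700.6, 189.8,  94. ])), (0.17, array([535.2,  24.1,  72.5]))]
spanner [(0.63, array([538.3, 113.3,   3.8]))]
vial [(0.55, array([ 472.6, -129.3,   50.8]))]
tweezers []
dish [(0.68, array([390.7, -62.6,   2.3])), (0.64, array([519.5, -12.2,  14.9]))]
1.25
```

View pics/side0.png

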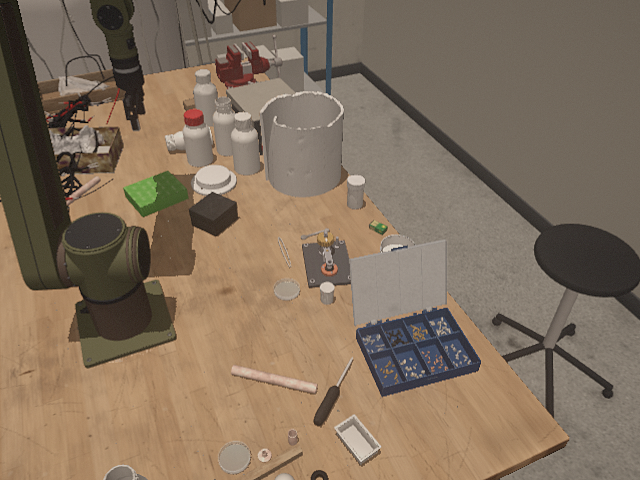

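View pics/top0.png

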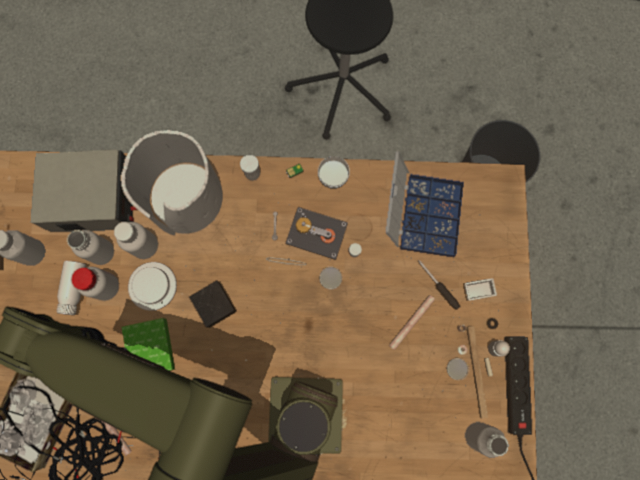

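```bash
python3 - <<'E'
import cv2
a=cv2.imread("pics/top0.png")[195:270,275:375]; b=cv2.imread("pics/side0.png")[220:310,270:380]
a=cv2.resize(a,None,fx=7,fy=7,interpolation=cv2.INTER_CUBIC); b=cv2.resize(b,None,fx=6,fy=6,interpolation=cv2.INTER_CUBIC)
cv2.imwrite("pics/ca.png",a);cv2.imwrite("pics/cb.png",b)
E
```

```text
(no output)
```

View pics/ca.png

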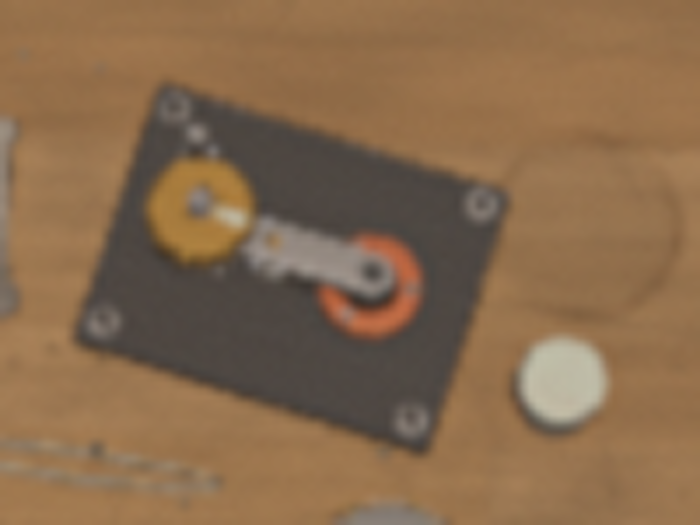

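View pics/cb.png

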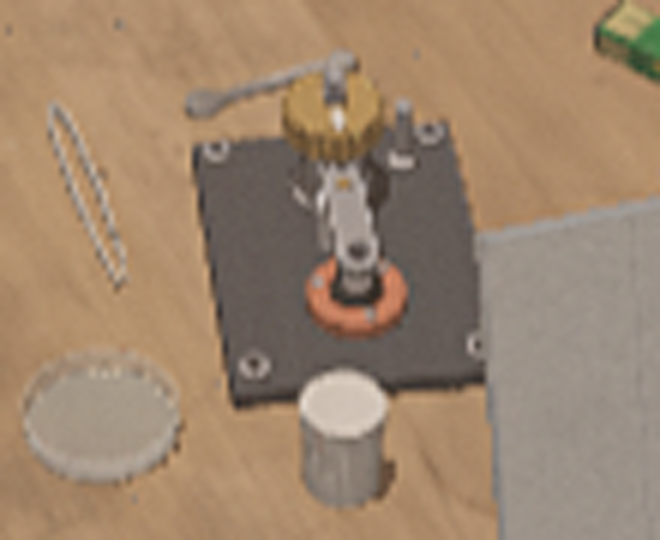

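```bash
cat > fit.py <<'E'
from h import *
from scipy.optimize import least_squares
np.set_printoptions(precision=2,suppress=True)
P={n:eyes.get_image(n) for n in("top","side")}
T=[((60,80,12),(168,82)),((60,-80,12),(508,190)),((-60,-80,12),(428,452)),((-60,80,12),(75,343)),((0,40,66),(200,208)),((0,-35,22),(370,287)),((34,53,48),(195,132))]
S=[((60,80,12),(447,122)),((-60,80,12),(195,148)),((-60,-80,12),(235,393)),((0,40,66),(333,100)),((0,-35,22),(357,295)),((34,53,48),(404,103))]
T=[("top",a,(np.array(b)+.5)/7-.5+[275,195]) for a,b in T]; S=[("side",a,(np.array(b)+.5)/6-.5+[270,220]) for a,b in S]
def W(q,a):
    c,s=np.cos(q[2]),np.sin(q[2]); return np.array([q[0]+c*a[0]-s*a[1],q[1]+s*a[0]+c*a[1],a[2]])
def fit(L):
    f=lambda q:np.concatenate([proj(P[n],W(q,a))-b for n,a,b in L])
    r=least_squares(f,[520,-20,-.3]); return r.x,r.fun.reshape(-1,2)
for L in(T,S,T+S):
    q,e=fit(L); print(q,"axis",W(q,(0,40,56)),"pin",W(q,(34,53,48)),"seat",W(q,(0,-35,22)),"rms",e.std())
print(e)
E
python3 fit.py
```

```text
[524.84 -13.72  -0.28] axis [535.89  24.73  56.  ] pin [572.16  27.82  48.  ] seat [515.17 -47.35  22.  ] rms 0.46970068156317174
[528.87 -17.45  -0.28] axis [539.86  21.01  56.  ] pin [576.12  24.18  48.  ] seat [519.26 -51.1   22.  ] rms 0.4197180765848925
[527.08 -15.35  -0.28] axis [538.17  23.09  56.  ] pin [574.44  26.15  48.  ] seat [517.38 -48.97  22.  ] rms 0.7344174006021421
[[-0.63 -0.84]
 [ 1.29 -0.48]
 [ 0.74 -0.49]
 [ 0.03 -1.16]
 [ 0.77 -0.7 ]
 [ 0.77 -1.  ]
 [ 1.03 -0.4 ]
 [-0.62 -0.34]
 [-1.58 -0.98]
 [-1.19  0.05]
 [-0.64 -0.04]
 [-0.72 -0.92]
 [-0.77  0.26]]
```

send_rows(moves=[{"xyz": [-0.125, -0.095, 0], "yaw": 0}, {"xyz": [-0.25, -0.19, 0], "yaw": 0}, {"xyz": [-0.375, -0.29, 0], "yaw": 0}, {"xyz": [-0.5, -0.385, 0], "yaw": 0}, {"xyz": [-0.625, -0.48, 0], "yaw": 0}, {"xyz": [-0.75, -0.58, 0], "yaw": 0}, {"xyz": [-0.875, -0.675, 0], "yaw": 0}, {"xyz": [-1, -0.77, 0], "yaw": 0}], claw=0, newtons=30)

```text
clock: 2.35
ee_pos: [227.9, 410.9, 231.3]
tcp_rot: [-0.0, 0.166, 0.986, 0.0]
force: [1.2, 0.5, -0.1]
width: 0.003
finger_force: 0.0
```

send_rows(moves=[{"xyz": [-0.125, -0.095, 0], "yaw": 0}, {"xyz": [-0.25, -0.19, 0], "yaw": 0}, {"xyz": [-0.375, -0.29, 0], "yaw": 0}, {"xyz": [-0.5, -0.385, 0], "yaw": 0}, {"xyz": [-0.625, -0.48, 0], "yaw": 0}, {"xyz": [-0.75, -0.58, 0], "yaw": 0}, {"xyz": [-0.875, -0.675, 0], "yaw": 0}, {"xyz": [-1, -0.77, 0], "yaw": 0}])

```text
clock: 3.35
ee_pos: [283.3, 326.5, 231.3]
tcp_rot: [0.0, 0.166, 0.986, 0.0]
force: [-0.1, 0.1, -0.9]
width: 0.003
finger_force: 0.0
```

send_rows(moves=[{"xyz": [-0.125, -0.095, 0], "yaw": 0}, {"xyz": [-0.25, -0.19, 0], "yaw": 0}, {"xyz": [-0.375, -0.29, 0], "yaw": 0}, {"xyz": [-0.5, -0.385, 0], "yaw": 0}, {"xyz": [-0.625, -0.48, 0], "yaw": 0}, {"xyz": [-0.75, -0.58, 0], "yaw": 0}, {"xyz": [-0.875, -0.675, 0], "yaw": 0}, {"xyz": [-1, -0.77, 0], "yaw": 0}])

```text
clock: 4.35
ee_pos: [338.7, 242.1, 231.3]
tcp_rot: [0.0, 0.166, 0.986, 0.0]
force: [-0.2, 0.0, -0.2]
width: -0.0
finger_force: 0.0
```

send_rows(moves=[{"xyz": [-0.125, -0.095, 0], "yaw": 0}, {"xyz": [-0.25, -0.19, 0], "yaw": 0}, {"xyz": [-0.375, -0.29, 0], "yaw": 0}, {"xyz": [-0.5, -0.385, 0], "yaw": 0}, {"xyz": [-0.625, -0.48, 0], "yaw": 0}, {"xyz": [-0.75, -0.58, 0], "yaw": 0}, {"xyz": [-0.875, -0.675, 0], "yaw": 0}, {"xyz": [-1, -0.77, 0], "yaw": 0}])

```text
clock: 5.35
ee_pos: [394.1, 157.7, 231.3]
tcp_rot: [0.0, 0.166, 0.986, 0.0]
force: [-0.4, -0.6, 0.4]
width: -0.0
finger_force: 0.0
```

send_rows(moves=[{"xyz": [-0.125, -0.095, 0.12], "yaw": 0.11}, {"xyz": [-0.25, -0.19, 0.25], "yaw": 0.22}, {"xyz": [-0.375, -0.29, 0.38], "yaw": 0.33}, {"xyz": [-0.5, -0.385, 0.5], "yaw": 0.44}, {"xyz": [-0.625, -0.48, 0.62], "yaw": 0.55}, {"xyz": [-0.75, -0.58, 0.75], "yaw": 0.66}, {"xyz": [-0.875, -0.675, 0.88], "yaw": 0.77}, {"xyz": [-1, -0.77, 1], "yaw": 0.825}])

```text
clock: 6.35
ee_pos: [449.4, 73.2, 150.9]
tcp_rot: [-0.0, 0.708, 0.706, -0.0]
force: [0.1, -0.1, 0.0]
width: 0.002
finger_force: 0.0
```

```bash
python3 - <<'E'
from h import *
s=telemetry.state(); print(s["tcp_rot"],s["qpos"],s["ee_pos"],s["force"])
p=eyes.get_image("side"); u=proj(p,s["ee_pos"]).astype(int); print(u,proj(p,[538,23,60]))
c=p["color"][180:300,240:400,::-1]; cv2.imwrite("pics/near.png",cv2.resize(c,None,fx=5,fy=5,interpolation=cv2.INTER_CUBIC))
E
```

```text
[-2.72932226e-05  7.08410971e-01  7.05800181e-01 -2.56510373e-05] [ 1.61439584e-01  1.95202463e-01 -4.46488612e-01  9.29178752e-01
  1.44631862e-05  1.73592813e+00] [449.41401093  73.19485873 150.91277362] [ 0.13025286 -0.05556324  0.03806127]
[285 208] [324.36631453 237.94354929]
```

View pics/near.png

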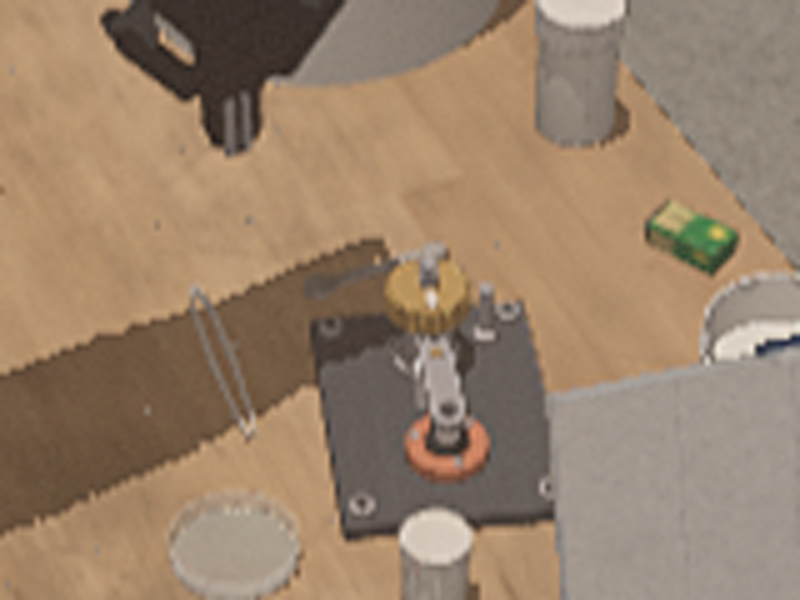

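send_rows(moves=[{"xyz": [-0.125, 0.05, 0.2], "yaw": 0}, {"xyz": [-0.25, 0.1, 0.4], "yaw": 0}, {"xyz": [-0.375, 0.15, 0.6], "yaw": 0}, {"xyz": [-0.5, 0.2, 0.8], "yaw": 0}, {"xyz": [-0.52, 0.2, 0.9], "yaw": 0}, {"xyz": [-0.52, 0.2, 1.0], "yaw": 0}, {"xyz": [-0.52, 0.25, 1.0], "yaw": 0}, {"xyz": [-0.52, 0.3, 1.0], "yaw": 0}])

```text
clock: 7.4
ee_pos: [473.7, 32.7, 71.8]
tcp_rot: [0.0, 0.707, 0.707, 0.0]
force: [-0.0, -0.2, 0.1]
width: 0.003
finger_force: 0.0
```

send_rows(moves=[{"xyz": [0, 0.03, 0.05], "yaw": 0}, {"xyz": [0, 0.06, 0.1], "yaw": 0}, {"xyz": [0, 0.1, 0.15], "yaw": 0}, {"xyz": [0, 0.15, 0.2], "yaw": 0}, {"xyz": [0, 0.2, 0.2], "yaw": 0}, {"xyz": [0, 0.24, 0.2], "yaw": 0}, {"xyz": [0, 0.27, 0.2], "yaw": 0}, {"xyz": [0, 0.3, 0.2], "yaw": 0}])

```text
clock: 8.4
ee_pos: [497.2, 32.3, 55.4]
tcp_rot: [0.0, 0.707, 0.707, 0.0]
force: [0.6, -0.7, 0.5]
width: -0.003
finger_force: 0.0
```

send_rows(moves=[{"xyz": [0, 0.01, 0], "yaw": 0}, {"xyz": [0, 0.02, 0], "yaw": 0}, {"xyz": [0, 0.025, 0], "yaw": 0}, {"xyz": [0, 0.03, 0], "yaw": 0}, {"xyz": [0, 0.035, 0], "yaw": 0}, {"xyz": [0, 0.04, 0], "yaw": 0}, {"xyz": [0, 0.045, 0], "yaw": 0}, {"xyz": [0, 0.05, 0], "yaw": 0}])

```text
clock: 9.4
ee_pos: [501.0, 32.3, 55.3]
tcp_rot: [-0.0, 0.707, 0.707, 0.0]
force: [0.7, 0.4, 0.2]
width: -0.003
finger_force: 0.0
```

send_rows(moves=[{"xyz": [0, 0.01, 0], "yaw": 0}, {"xyz": [0, 0.02, 0], "yaw": 0}, {"xyz": [0, 0.025, 0], "yaw": 0}, {"xyz": [0, 0.03, 0], "yaw": 0}, {"xyz": [0, 0.035, 0], "yaw": 0}, {"xyz": [0, 0.04, 0], "yaw": 0}, {"xyz": [0, 0.045, 0], "yaw": 0}, {"xyz": [0, 0.05, 0], "yaw": 0}])

```text
clock: 10.4
ee_pos: [504.3, 32.4, 55.1]
tcp_rot: [-0.0, 0.707, 0.707, -0.0]
force: [-1.3, -0.3, -0.5]
width: -0.001
finger_force: 1.0
```

send_rows(moves=[{"xyz": [0, 0.003, 0], "yaw": 0}, {"xyz": [0, 0.006, 0], "yaw": 0}, {"xyz": [0, 0.01, 0], "yaw": 0}, {"xyz": [0, 0.013, 0], "yaw": 0}, {"xyz": [0, 0.016, 0], "yaw": 0}, {"xyz": [0, 0.02, 0], "yaw": 0}, {"xyz": [0, 0.022, 0], "yaw": 0}, {"xyz": [0, 0.025, 0], "yaw": 0}])

```text
clock: 11.4
ee_pos: [505.2, 32.4, 54.9]
tcp_rot: [-0.001, 0.707, 0.707, -0.001]
force: [-6.9, 0.9, 2.5]
width: 0.004
finger_force: 3.5
```

send_rows(moves=[{"xyz": [-0.03, 0, 0], "yaw": 0}, {"xyz": [-0.06, 0, 0], "yaw": 0}, {"xyz": [-0.09, 0, 0], "yaw": 0}, {"xyz": [-0.12, 0, 0], "yaw": 0}, {"xyz": [-0.15, 0, 0], "yaw": 0}, {"xyz": [-0.175, 0, 0], "yaw": 0}, {"xyz": [-0.2, 0, 0], "yaw": 0}, {"xyz": [-0.225, 0, 0], "yaw": 0}])

```text
clock: 12.4
ee_pos: [505.3, 14.5, 54.8]
tcp_rot: [-0.001, 0.707, 0.707, -0.001]
force: [-5.3, 1.0, 1.2]
width: 0.0
finger_force: 2.6
```

```bash
python3 - <<'E'
from h import *
s=telemetry.state(); print(s["ee_pos"],s["force"],s["moment"],s["clock"])
a=eyes.get_image("side")["color"][215:265,295:355,::-1]; b=eyes.get_image("top")["color"][200:250,280:340,::-1]
cv2.imwrite("pics/n1.png",np.hstack([cv2.resize(i,(400,333),interpolation=cv2.INTER_CUBIC) for i in(a,b)]))
E
```

```text
[505.30039624  14.54831517  54.82822209] [-5.33975062  0.96218907  1.16370478] [ 0.25569415  1.04153293 -0.00982187] 12.4
```

View pics/n1.png

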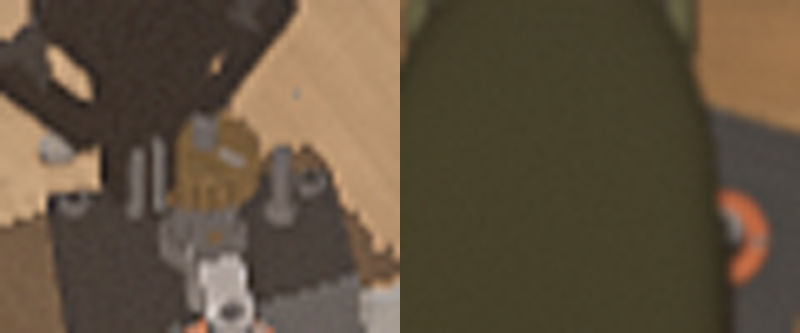

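send_rows(moves=[{"xyz": [-0.029, 0, 0], "yaw": 0}, {"xyz": [-0.051, 0.001, 0], "yaw": 0}, {"xyz": [-0.096, 0.009, 0], "yaw": 0}, {"xyz": [-0.138, 0.024, 0], "yaw": 0}, {"xyz": [-0.177, 0.046, 0], "yaw": 0}, {"xyz": [-0.211, 0.076, 0], "yaw": 0}, {"xyz": [-0.234, 0.101, 0], "yaw": 0}, {"xyz": [-0.253, 0.129, 0], "yaw": 0}])

```text
clock: 13.5
ee_pos: [517.9, -6.1, 55.5]
tcp_rot: [0.0, 0.707, 0.707, 0.0]
force: [-0.4, 0.3, -0.6]
width: -0.002
finger_force: 0.0
```

send_rows(moves=[{"xyz": [-0.08, 0.02, 0], "yaw": 0}, {"xyz": [-0.11, 0.08, 0], "yaw": 0}, {"xyz": [-0.11, 0.15, 0], "yaw": 0}, {"xyz": [-0.1, 0.15, 0], "yaw": 0}, {"xyz": [-0.085, 0.15, 0], "yaw": 0}, {"xyz": [-0.07, 0.15, 0], "yaw": 0}, {"xyz": [-0.055, 0.15, 0], "yaw": 0}, {"xyz": [-0.04, 0.15, 0], "yaw": 0}])

```text
clock: 14.5
ee_pos: [529.2, -9.3, 55.3]
tcp_rot: [0.0, 0.707, 0.707, -0.0]
force: [0.6, -2.0, 0.5]
width: -0.002
finger_force: 1.0
```

send_rows(moves=[{"xyz": [0.01, 0, 0], "yaw": 0}, {"xyz": [0.02, 0.015, 0], "yaw": 0}, {"xyz": [0.022, 0.05, 0], "yaw": 0}, {"xyz": [0.022, 0.085, 0], "yaw": 0}, {"xyz": [0.022, 0.12, 0], "yaw": 0}, {"xyz": [0.022, 0.15, 0], "yaw": 0}, {"xyz": [0.022, 0.18, 0], "yaw": 0}, {"xyz": [0.022, 0.2, 0], "yaw": 0}])

```text
clock: 15.5
ee_pos: [544.3, -9.1, 55.2]
tcp_rot: [0.001, 0.708, 0.707, -0.002]
force: [-1.8, -6.3, 2.0]
width: 0.0
finger_force: 3.1
```

send_rows(moves=[{"xyz": [0, 0.028, 0], "yaw": 0}, {"xyz": [0.01, 0.071, 0], "yaw": 0}, {"xyz": [0.028, 0.111, 0], "yaw": 0}, {"xyz": [0.048, 0.148, 0], "yaw": 0}, {"xyz": [0.071, 0.183, 0], "yaw": 0}, {"xyz": [0.101, 0.213, 0], "yaw": 0}, {"xyz": [0.136, 0.236, 0], "yaw": 0}, {"xyz": [0.154, 0.246, 0], "yaw": 0}])

```text
clock: 16.5
ee_pos: [567.0, 4.5, 55.8]
tcp_rot: [0.002, 0.707, 0.707, 0.001]
force: [2.3, -5.5, 0.1]
width: 0.001
finger_force: 3.2
```

send_rows(moves=[{"xyz": [0.039, 0.016, 0], "yaw": 0}, {"xyz": [0.081, 0.03, 0], "yaw": 0}, {"xyz": [0.103, 0.035, 0], "yaw": 0}, {"xyz": [0.144, 0.035, 0], "yaw": 0}, {"xyz": [0.188, 0.035, 0], "yaw": 0}, {"xyz": [0.231, 0.035, 0], "yaw": 0}, {"xyz": [0.275, 0.035, 0], "yaw": 0}, {"xyz": [0.31, 0.035, 0], "yaw": 0}])

```text
clock: 17.5
ee_pos: [572.6, 30.7, 56.7]
tcp_rot: [0.003, 0.707, 0.707, 0.004]
force: [5.9, -1.2, 0.7]
width: 0.002
finger_force: 2.8
```

```bash
cat > ang.py <<'E'
from h import *
def rect(p,turn,ax=(538.2,23.5)):
    z=66+2*turn/6.283; n=121; g=np.linspace(-30,30,n)
    out=np.zeros((n,n,2),np.float32)
    for i,y in enumerate(g[::-1]):
        for j,x in enumerate(g): out[i,j]=proj(p,[ax[0]+x,ax[1]+y,z])
    return cv2.remap(p["color"],out[...,0],out[...,1],cv2.INTER_CUBIC)
E
python3 - <<'E'
from ang import *
s=telemetry.state(); print(s["ee_pos"],s["force"],s["clock"])
# save sequence: initial pic (side0), now
p=eyes.get_image("side"); save(p,"s2")
q=dict(p); q["color"]=cv2.imread("pics/side0.png")[:,:,::-1]
ims=[cv2.resize(rect(k,t)[:,:,::-1],(390,390)) for k,t in((q,0),(p,4.))]
cv2.imwrite("pics/r1.png",np.hstack(ims))
E
```

```text
[572.57878842  30.68586533  56.73068479] [ 5.92452941 -1.2468892   0.74543541] 17.5
```

View pics/r1.png

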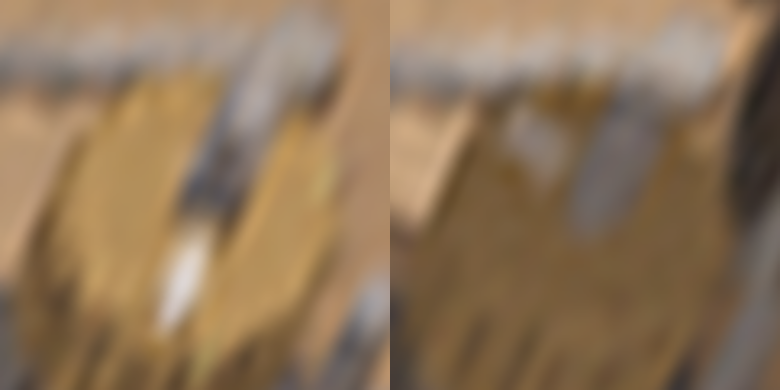

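send_rows(moves=[{"xyz": [0.034, 0, 0], "yaw": 0}, {"xyz": [0.069, 0, 0], "yaw": 0}, {"xyz": [0.11, -0.002, 0], "yaw": 0}, {"xyz": [0.149, -0.012, 0], "yaw": 0}, {"xyz": [0.186, -0.03, 0], "yaw": 0}, {"xyz": [0.22, -0.052, 0], "yaw": 0}, {"xyz": [0.251, -0.08, 0], "yaw": 0}, {"xyz": [0.278, -0.114, 0], "yaw": 0}])

```text
clock: 18.55
ee_pos: [557.5, 52.6, 54.8]
tcp_rot: [-0.001, 0.707, 0.707, -0.0]
force: [4.4, 2.5, 3.4]
width: -0.004
finger_force: 2.9
```

send_rows(moves=[{"xyz": [0.021, -0.036, 0], "yaw": 0}, {"xyz": [0.038, -0.076, 0], "yaw": 0}, {"xyz": [0.048, -0.12, 0], "yaw": 0}, {"xyz": [0.048, -0.165, 0], "yaw": 0}, {"xyz": [0.048, -0.215, 0], "yaw": 0}, {"xyz": [0.048, -0.265, 0], "yaw": 0}, {"xyz": [0.048, -0.315, 0], "yaw": 0}, {"xyz": [0.048, -0.365, 0], "yaw": 0}])

```text
clock: 19.55
ee_pos: [527.6, 56.4, 54.8]
tcp_rot: [-0.001, 0.707, 0.707, -0.001]
force: [1.5, 3.0, 2.1]
width: -0.0
finger_force: 1.5
```

send_rows(moves=[{"xyz": [-0.02, -0.068, 0], "yaw": 0}, {"xyz": [-0.044, -0.108, 0], "yaw": 0}, {"xyz": [-0.068, -0.144, 0], "yaw": 0}, {"xyz": [-0.093, -0.179, 0], "yaw": 0}, {"xyz": [-0.123, -0.209, 0], "yaw": 0}, {"xyz": [-0.156, -0.234, 0], "yaw": 0}, {"xyz": [-0.195, -0.254, 0], "yaw": 0}, {"xyz": [-0.235, -0.269, 0], "yaw": 0}])

```text
clock: 20.55
ee_pos: [504.6, 36.9, 54.6]
tcp_rot: [-0.002, 0.707, 0.707, -0.002]
force: [-3.6, 3.9, 3.0]
width: -0.003
finger_force: 1.8
```

send_rows(moves=[{"xyz": [-0.04, -0.004, 0], "yaw": 0}, {"xyz": [-0.08, -0.006, 0], "yaw": 0}, {"xyz": [-0.12, -0.006, 0], "yaw": 0}, {"xyz": [-0.16, -0.006, 0], "yaw": 0}, {"xyz": [-0.2, -0.006, 0], "yaw": 0}, {"xyz": [-0.235, -0.006, 0], "yaw": 0}, {"xyz": [-0.27, -0.006, 0], "yaw": 0}, {"xyz": [-0.3, -0.006, 0], "yaw": 0}])

```text
clock: 21.55
ee_pos: [504.7, 12.3, 54.3]
tcp_rot: [-0.001, 0.707, 0.707, -0.002]
force: [-4.9, 1.4, -0.7]
width: 0.004
finger_force: 2.4
```

```bash
cat >> ang.py <<'E'
def angle(p,turn,ax=(538.9,24.0),dbg=False):
    # polar scores of whiteness on the top face around axis
    z=66+2*turn/6.283; res=[]
    lab=cv2.cvtColor(cv2.GaussianBlur(p["color"],(0,0),.01) if 0 else p["color"],cv2.COLOR_RGB2LAB).astype(np.float32)
    A=np.deg2rad(np.arange(0,360,2)); Rr=np.arange(9,21,1.)
    m=np.array([[proj(p,[ax[0]+r*np.cos(a),ax[1]+r*np.sin(a),z]) for r in Rr] for a in A],np.float32)
    b=cv2.remap(lab[...,2],m[...,0],m[...,1],cv2.INTER_LINEAR)   # yellow: low = white/grey
    L=cv2.remap(lab[...,0],m[...,0],m[...,1],cv2.INTER_LINEAR)
    return np.rad2deg(A),b.mean(1),L.mean(1)
def show(p,turn):
    a,b,L=angle(p,turn)
    print("a  b  L"); 
    for i in range(0,180,5): print(int(a[i]),int(b[i]),int(L[i]),end=" | ")
    print()
E
python3 - <<'E'
from ang import *
p=eyes.get_image("side"); save(p,"s3")
q=dict(p)
for n,t in(("side0",0),("s2",4.04)):
    q["color"]=np.ascontiguousarray(cv2.imread("pics/%s.png"%n)[:,:,::-1]); print(n); show(q,t)
print("now"); show(p,9.2)
E
```

```text
side0
a  b  L
0 160 159 | 10 159 158 | 20 157 156 | 29 152 146 | 40 141 136 | 50 133 146 | 59 132 154 | 70 131 139 | 80 144 142 | 90 154 152 | 100 156 156 | 110 158 154 | 119 158 151 | 130 159 151 | 140 159 152 | 150 160 155 | 160 160 153 | 170 160 154 | 180 160 156 | 190 160 157 | 200 160 157 | 210 160 157 | 220 161 158 | 230 161 159 | 239 159 157 | 250 146 175 | 260 137 199 | 270 148 180 | 280 158 161 | 290 160 154 | 300 160 155 | 310 161 157 | 320 161 159 | 330 161 159 | 340 161 158 | 350 161 158 | 
s2
a  b  L
0 149 101 | 10 149 101 | 20 148 106 | 29 145 107 | 40 137 107 | 50 132 115 | 59 132 119 | 70 131 117 | 80 141 115 | 90 147 118 | 100 147 111 | 110 146 115 | 119 143 118 | 130 139 123 | 140 140 120 | 150 143 118 | 160 149 105 | 170 150 102 | 180 150 102 | 190 150 102 | 200 150 104 | 210 150 104 | 220 150 104 | 230 150 105 | 239 150 106 | 250 150 104 | 260 150 104 | 270 150 105 | 280 150 102 | 290 149 102 | 300 150 103 | 310 150 102 | 320 149 102 | 330 150 103 | 340 150 103 | 350 149 101 | 
now
a  b  L
0 149 102 | 10 149 106 | 20 148 109 | 29 143 91 | 40 134 66 | 50 133 62 | 59 134 67 | 70 133 66 | 80 134 63 | 90 134 59 | 100 134 56 | 110 134 56 | 119 134 57 | 130 134 56 | 140 135 56 | 150 135 55 | 160 135 61 | 170 135 73 | 180 135 83 | 190 136 83 | 200 139 78 | 210 144 82 | 220 150 99 | 230 150 102 | 239 150 102 | 250 150 103 | 260 150 103 | 270 149 102 | 280 149 101 | 290 150 102 | 300 149 102 | 310 150 102 | 320 149 102 | 330 149 101 | 340 150 101 | 350 149 100 |
```

send_rows(moves=[{"xyz": [-0.035, 0.01, 0], "yaw": 0}, {"xyz": [-0.075, 0.026, 0], "yaw": 0}, {"xyz": [-0.111, 0.046, 0], "yaw": 0}, {"xyz": [-0.145, 0.07, 0], "yaw": 0}, {"xyz": [-0.175, 0.1, 0], "yaw": 0}, {"xyz": [-0.2, 0.133, 0], "yaw": 0}, {"xyz": [-0.221, 0.169, 0], "yaw": 0}, {"xyz": [-0.241, 0.209, 0], "yaw": 0}])

```text
clock: 22.6
ee_pos: [524.7, -6.8, 55.5]
tcp_rot: [0.001, 0.707, 0.707, -0.0]
force: [-4.3, -2.4, 1.2]
width: -0.003
finger_force: 3.3
```

send_rows(moves=[{"xyz": [-0.012, 0.03, 0], "yaw": 0}, {"xyz": [-0.015, 0.06, 0], "yaw": 0}, {"xyz": [-0.015, 0.09, 0], "yaw": 0}, {"xyz": [-0.015, 0.12, 0], "yaw": 0}, {"xyz": [-0.015, 0.145, 0], "yaw": 0}, {"xyz": [-0.015, 0.17, 0], "yaw": 0}, {"xyz": [-0.015, 0.195, 0], "yaw": 0}, {"xyz": [-0.015, 0.216, 0], "yaw": 0}])

```text
clock: 23.6
ee_pos: [543.4, -9.2, 56.0]
tcp_rot: [0.003, 0.708, 0.707, -0.0]
force: [-1.9, -6.2, 0.1]
width: 0.003
finger_force: 3.0
```

send_rows(moves=[{"xyz": [-0.1, 0, 0], "yaw": 0}, {"xyz": [-0.15, -0.15, 0], "yaw": 0}, {"xyz": [-0.15, -0.35, 0], "yaw": 0}, {"xyz": [-0.12, -0.52, 0], "yaw": 0}, {"xyz": [0, -0.6, 0], "yaw": 0}, {"xyz": [0.18, -0.6, 0], "yaw": 0}, {"xyz": [0.36, -0.6, 0], "yaw": 0}, {"xyz": [0.5, -0.6, 0], "yaw": 0}])

```text
clock: 24.6
ee_pos: [494.1, 34.1, 55.4]
tcp_rot: [0.0, 0.707, 0.707, 0.0]
force: [0.2, -0.0, 0.2]
width: -0.001
finger_force: 0.0
```

```bash
python3 - <<'E'
from ang import *
p=eyes.get_image("side"); save(p,"s4"); show(p,11.5)
print(telemetry.state()["ee_pos"])
cv2.imwrite("pics/v4.png",np.hstack([cv2.resize(p["color"][215:265,295:355,::-1],(400,333),interpolation=cv2.INTER_CUBIC),cv2.resize(rect(p,11.5)[:,:,::-1],(333,333))]))
E
```

```text
a  b  L
0 149 102 | 10 149 103 | 20 148 103 | 29 144 97 | 40 139 107 | 50 136 113 | 59 134 123 | 70 136 112 | 80 143 112 | 90 145 112 | 100 147 115 | 110 148 114 | 119 147 111 | 130 148 102 | 140 148 102 | 150 145 110 | 160 141 123 | 170 139 123 | 180 142 117 | 190 148 107 | 200 150 103 | 210 150 103 | 220 151 104 | 230 150 102 | 239 150 103 | 250 150 103 | 260 150 102 | 270 149 102 | 280 150 103 | 290 150 102 | 300 149 103 | 310 149 102 | 320 149 101 | 330 150 100 | 340 149 99 | 350 149 100 | 
[494.02422062  35.03380291  55.33208058]
```

View pics/v4.png

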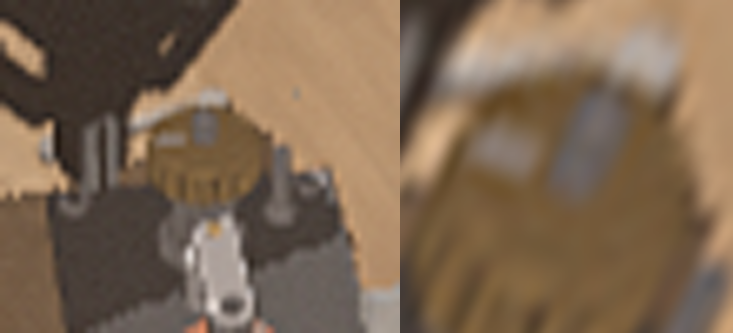

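send_rows(moves=[{"xyz": [0, 0.06, 0], "yaw": 0}, {"xyz": [0, 0.11, 0], "yaw": 0}, {"xyz": [0, 0.14, 0], "yaw": 0}, {"xyz": [0, 0.155, 0], "yaw": 0}, {"xyz": [0, 0.17, 0], "yaw": 0}, {"xyz": [-0.02, 0.17, 0], "yaw": 0}, {"xyz": [-0.05, 0.17, 0], "yaw": 0}, {"xyz": [-0.08, 0.17, 0], "yaw": 0}])

```text
clock: 25.65
ee_pos: [503.5, 26.8, 54.6]
tcp_rot: [-0.003, 0.707, 0.707, -0.002]
force: [-7.2, 2.6, 4.5]
width: 0.0
finger_force: 3.8
```

send_rows(moves=[{"xyz": [-0.025, 0, 0], "yaw": 0}, {"xyz": [-0.05, 0, 0], "yaw": 0}, {"xyz": [-0.075, 0, 0], "yaw": 0}, {"xyz": [-0.1, 0, 0], "yaw": 0}, {"xyz": [-0.12, 0, 0], "yaw": 0}, {"xyz": [-0.14, 0, 0], "yaw": 0}, {"xyz": [-0.16, 0, 0], "yaw": 0}, {"xyz": [-0.175, 0, 0], "yaw": 0}])

```text
clock: 26.65
ee_pos: [504.1, 12.2, 54.5]
tcp_rot: [-0.002, 0.707, 0.707, -0.002]
force: [-5.3, 1.3, 1.4]
width: 0.002
finger_force: 2.7
```

```bash
python3 - <<'E'
from ang import *
p=eyes.get_image("side"); save(p,"s5"); 
a,b,L=angle(p,11.8)
for i in range(75,150,3): print(int(a[i]),int(b[i]),int(L[i]),end=" | ")
E
```

```text
150 135 56 | 156 135 56 | 162 135 59 | 168 135 65 | 174 135 71 | 180 136 77 | 186 137 81 | 192 138 81 | 198 139 82 | 204 139 86 | 210 138 101 | 216 137 121 | 222 138 131 | 228 143 123 | 234 147 111 | 239 150 104 | 246 150 102 | 252 150 101 | 258 150 102 | 264 150 102 | 270 150 102 | 276 151 104 | 282 150 104 | 288 150 103 | 294 150 102 |
```

send_rows(moves=[{"xyz": [0, -0.1, 0], "yaw": 0}, {"xyz": [0.12, -0.1, 0], "yaw": 0}, {"xyz": [0.23, -0.1, 0], "yaw": 0}, {"xyz": [0.23, -0.06, 0], "yaw": 0}, {"xyz": [0.23, -0.03, 0], "yaw": 0}, {"xyz": [0.23, -0.01, 0], "yaw": 0}, {"xyz": [0.23, 0, 0], "yaw": 0}, {"xyz": [0.21, 0, 0], "yaw": 0}])

```text
clock: 27.7
ee_pos: [503.8, 29.8, 54.8]
tcp_rot: [-0.003, 0.707, 0.707, -0.001]
force: [-7.7, 3.3, 4.8]
width: 0.004
finger_force: 4.3
```

send_rows(moves=[{"xyz": [-0.02, 0, 0], "yaw": 0}, {"xyz": [-0.04, 0, 0], "yaw": 0}, {"xyz": [-0.06, 0, 0], "yaw": 0}, {"xyz": [-0.08, 0, 0], "yaw": 0}, {"xyz": [-0.1, 0, 0], "yaw": 0}, {"xyz": [-0.12, 0, 0], "yaw": 0}, {"xyz": [-0.135, 0, 0], "yaw": 0}, {"xyz": [-0.135, 0, 0], "yaw": 0}])

```text
clock: 28.7
ee_pos: [503.3, 18.4, 54.4]
tcp_rot: [-0.003, 0.707, 0.707, -0.002]
force: [-7.6, 1.6, 3.1]
width: 0.0
finger_force: 3.5
```

```bash
python3 - <<'E'
from ang import *
p=eyes.get_image("side"); save(p,"s6"); q=dict(p)
q["color"]=np.ascontiguousarray(cv2.imread("pics/side0.png")[:,:,::-1])
for k,t in((p,12.3),(q,0)):
    a,b,L=angle(k,t)
    for i in range(99,150,2): print(int(a[i]),int(b[i]),int(L[i]),end=" | ")
    s=slice(110,145); w=np.clip(np.max(b[s])-4-b[s],0,None); print("\ncentroid",(a[s]*w).sum()/w.sum())
E
```

```text
198 146 90 | 202 147 95 | 206 149 100 | 210 150 102 | 214 150 102 | 218 150 103 | 222 150 103 | 226 150 103 | 230 150 104 | 234 148 107 | 238 146 111 | 242 143 118 | 246 139 128 | 250 135 136 | 254 138 131 | 258 141 124 | 262 145 116 | 266 147 109 | 270 149 106 | 274 149 104 | 278 150 104 | 282 150 103 | 286 150 103 | 290 150 102 | 294 150 102 | 298 150 103 | 
centroid 251.02898826791358
198 160 157 | 202 160 157 | 206 160 157 | 210 160 157 | 214 161 158 | 218 161 159 | 222 161 158 | 226 161 158 | 230 161 159 | 234 160 158 | 238 160 156 | 242 157 160 | 246 151 167 | 250 146 175 | 254 141 189 | 258 137 199 | 262 138 196 | 266 142 187 | 270 148 180 | 274 153 172 | 278 157 164 | 282 159 158 | 286 160 155 | 290 160 154 | 294 160 154 | 298 160 155 | 
centroid 259.3824384459769
```

send_rows(moves=[{"xyz": [-0.012, 0, 0], "yaw": 0}, {"xyz": [-0.024, 0, 0], "yaw": 0}, {"xyz": [-0.034, 0, 0], "yaw": 0}, {"xyz": [-0.04, 0, 0], "yaw": 0}, {"xyz": [-0.04, 0, 0], "yaw": 0}, {"xyz": [-0.04, -0.06, 0], "yaw": 0}, {"xyz": [-0.04, -0.15, 0], "yaw": 0}, {"xyz": [-0.04, -0.3, 0], "yaw": 0}])

```text
clock: 29.75
ee_pos: [483.6, 14.8, 55.6]
tcp_rot: [0.001, 0.707, 0.707, 0.001]
force: [-0.8, 0.1, 0.0]
width: 0.004
finger_force: 0.0
```

```bash
python3 - <<'E'
from ang import *
p=eyes.get_image("side"); save(p,"s7")
for t in(12.5,):
    a,b,L=angle(p,t)
    s=slice(110,145); w=np.clip(np.max(b[s])-4-b[s],0,None); print("centroid",(a[s]*w).sum()/w.sum())
# clamp frame -> world waypoints, axis (538.9,23.8), yaw -.28
c,sn=np.cos(-.28),np.sin(-.28); A=np.array([538.9,23.8]); M=np.array([[c,-sn],[sn,c]])
for ang in range(0,100,15):
    r=np.deg2rad(ang); u=M@[np.sin(r),-np.cos(r)]; n=M@[np.cos(r),np.sin(r)]
    print(ang,"strap pt70",A+70*u,"dir",u,"n",n)
print(telemetry.state()["ee_pos"])
for o in("strap_nose","strap_turn"): print(o,[(round(d["p"],2),world(p,d["at"])) for d in eyes.recognise(p,o)[:2]])
E
```

```text
centroid 258.16404669868416
0 strap pt70 [519.5551046  -43.47388068] dir [-0.27635565 -0.96105544] n [ 0.96105544 -0.27635565]
15 strap pt70 [537.62602749 -46.18840614] dir [-0.01819961 -0.99983437] n [ 0.99983437 -0.01819961]
30 strap pt70 [555.78376949 -44.13333738] dir [ 0.24119671 -0.97047625] n [0.97047625 0.24119671]
45 strap pt70 [572.79091051 -37.44872395] dir [ 0.48415586 -0.87498177] n [0.87498177 0.48415586]
60 strap pt70 [587.48844198 -26.59011119] dir [ 0.6941206  -0.71985873] n [0.71985873 0.6941206 ]
75 strap pt70 [598.87475143 -12.29749563] dir [ 0.85678216 -0.51567851] n [0.51567851 0.85678216]
90 strap pt70 [606.17388068   4.4551046 ] dir [ 0.96105544 -0.27635565] n [0.27635565 0.96105544]
[480.60171204  14.78099657  55.20656871]
strap_nose [(0.67, array([300.17548895, 256.83512535,  58.53556425]))]
strap_turn [(0.48, array([523.81212739, -23.87586953,  44.60389869])), (0.28, array([535.46014343,  11.57305551,  68.25865372]))]
```

send_rows(moves=[{"xyz": [-0.1, 0, 0], "yaw": 0}, {"xyz": [-0.2, 0.01, 0], "yaw": 0}, {"xyz": [-0.3, 0.02, 0], "yaw": 0}, {"xyz": [-0.4, 0.03, 0], "yaw": 0}, {"xyz": [-0.5, 0.04, 0.03], "yaw": 0}, {"xyz": [-0.58, 0.05, 0.07], "yaw": 0}, {"xyz": [-0.64, 0.055, 0.11], "yaw": 0}, {"xyz": [-0.645, 0.055, 0.155], "yaw": 0}])

```text
clock: 30.9
ee_pos: [487.4, -36.9, 42.6]
tcp_rot: [-0.0, 0.707, 0.707, -0.0]
force: [0.3, -0.3, 0.5]
width: -0.0
finger_force: 0.0
```

send_rows(moves=[{"xyz": [0, 0.03, 0], "yaw": 0}, {"xyz": [0, 0.06, 0], "yaw": 0}, {"xyz": [0, 0.08, 0], "yaw": 0}, {"xyz": [0, 0.1, 0], "yaw": 0}, {"xyz": [0, 0.12, 0], "yaw": 0}, {"xyz": [0, 0.14, 0], "yaw": 0}, {"xyz": [0, 0.16, 0], "yaw": 0}, {"xyz": [0, 0.18, 0], "yaw": 0}])

```text
clock: 31.9
ee_pos: [501.9, -36.6, 42.9]
tcp_rot: [-0.0, 0.707, 0.707, -0.0]
force: [-0.1, 0.2, -0.9]
width: 0.0
finger_force: 0.0
```

send_rows(moves=[{"xyz": [-0.003, 0.012, 0], "yaw": 0}, {"xyz": [-0.006, 0.025, 0], "yaw": 0}, {"xyz": [-0.01, 0.038, 0], "yaw": 0}, {"xyz": [-0.013, 0.05, 0], "yaw": 0}, {"xyz": [-0.016, 0.062, 0], "yaw": 0}, {"xyz": [-0.02, 0.075, 0], "yaw": 0}, {"xyz": [-0.023, 0.088, 0], "yaw": 0}, {"xyz": [-0.026, 0.1, 0], "yaw": 0}])

```text
clock: 32.9
ee_pos: [509.9, -38.7, 42.9]
tcp_rot: [0.0, 0.707, 0.707, 0.0]
force: [-0.7, -1.0, -0.5]
width: -0.003
finger_force: 0.3
```

send_rows(moves=[{"xyz": [-0.01, 0.035, 0], "yaw": 0}, {"xyz": [-0.02, 0.07, 0], "yaw": 0}, {"xyz": [-0.029, 0.1, 0], "yaw": 0}, {"xyz": [-0.032, 0.135, 0], "yaw": 0}, {"xyz": [-0.036, 0.17, 0], "yaw": 0}, {"xyz": [-0.038, 0.21, 0], "yaw": 0}, {"xyz": [-0.039, 0.25, 0], "yaw": 0}, {"xyz": [-0.039, 0.28, 0], "yaw": 0}])

```text
clock: 33.9
ee_pos: [532.5, -41.9, 42.9]
tcp_rot: [0.0, 0.707, 0.707, -0.0]
force: [-1.2, -1.3, 0.1]
width: 0.004
finger_force: 0.4
```

send_rows(moves=[{"xyz": [0.009, 0.045, 0], "yaw": 0}, {"xyz": [0.02, 0.09, 0], "yaw": 0}, {"xyz": [0.03, 0.135, 0], "yaw": 0}, {"xyz": [0.039, 0.176, 0], "yaw": 0}, {"xyz": [0.056, 0.22, 0], "yaw": 0}, {"xyz": [0.078, 0.265, 0], "yaw": 0}, {"xyz": [0.1, 0.3, 0], "yaw": 0}, {"xyz": [0.122, 0.339, 0], "yaw": 0}])

```text
clock: 34.9
ee_pos: [559.6, -32.0, 42.9]
tcp_rot: [0.0, 0.707, 0.707, 0.0]
force: [-0.7, -1.4, 0.6]
width: -0.001
finger_force: 0.5
```

```bash
python3 - <<'E'
from h import *
p=eyes.get_image("side"); save(p,"s8"); t=eyes.get_image("top")
s=telemetry.state(); print(s["ee_pos"],s["force"])
cv2.imwrite("pics/v8.png",np.hstack([cv2.resize(p["color"][210:290,290:370,::-1],(400,400),interpolation=cv2.INTER_CUBIC),cv2.resize(t["color"][195:275,270:350,::-1],(400,400),interpolation=cv2.INTER_CUBIC)]))
E
```

```text
[559.95686259 -31.77279182  42.97986056] [-0.52122051 -0.99520607 -1.16757373]
```

View pics/v8.png

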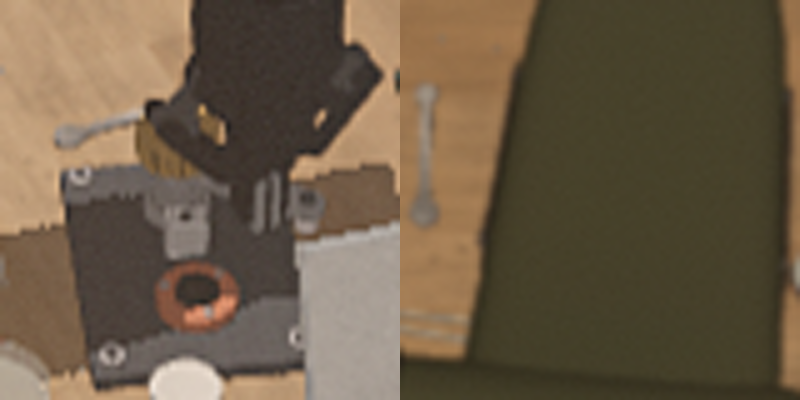

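send_rows(moves=[{"xyz": [0.018, 0.025, 0], "yaw": 0}, {"xyz": [0.037, 0.049, 0], "yaw": 0}, {"xyz": [0.056, 0.07, 0], "yaw": 0}, {"xyz": [0.075, 0.092, 0], "yaw": 0}, {"xyz": [0.121, 0.135, 0], "yaw": 0}, {"xyz": [0.171, 0.171, 0], "yaw": 0}, {"xyz": [0.215, 0.2, 0], "yaw": 0}, {"xyz": [0.235, 0.212, 0], "yaw": 0}])

```text
clock: 36.0
ee_pos: [576.7, -12.9, 42.9]
tcp_rot: [0.0, 0.707, 0.707, 0.0]
force: [-0.2, -1.6, 0.2]
width: 0.0
finger_force: 0.5
```

send_rows(moves=[{"xyz": [0.006, 0.002, 0], "yaw": 0}, {"xyz": [0.012, 0.004, 0], "yaw": 0}, {"xyz": [0.018, 0.006, 0], "yaw": 0}, {"xyz": [0.024, 0.008, 0], "yaw": 0}, {"xyz": [0.03, 0.01, 0], "yaw": 0}, {"xyz": [0.036, 0.012, 0], "yaw": 0}, {"xyz": [0.042, 0.012, 0], "yaw": 0}, {"xyz": [0.045, 0.012, 0], "yaw": 0}])

```text
clock: 37.0
ee_pos: [577.3, -9.7, 42.9]
tcp_rot: [-0.0, 0.707, 0.707, -0.0]
force: [0.8, -0.6, 0.0]
width: -0.003
finger_force: 0.5
```

send_rows(moves=[{"xyz": [0.004, 0.001, 0], "yaw": 0}, {"xyz": [0.008, 0.002, 0], "yaw": 0}, {"xyz": [0.012, 0.003, 0], "yaw": 0}, {"xyz": [0.016, 0.004, 0], "yaw": 0}, {"xyz": [0.02, 0.005, 0], "yaw": 0}, {"xyz": [0.024, 0.006, 0], "yaw": 0}, {"xyz": [0.027, 0.007, 0], "yaw": 0}, {"xyz": [0.03, 0.008, 0], "yaw": 0}])

```text
clock: 38.0
ee_pos: [577.7, -8.3, 42.9]
tcp_rot: [0.001, 0.707, 0.707, -0.001]
force: [-0.8, -5.4, 0.9]
width: 0.002
finger_force: 2.9
```

send_rows(moves=[{"xyz": [-0.05, 0, 0], "yaw": 0}, {"xyz": [-0.12, 0, 0], "yaw": 0}, {"xyz": [-0.2, 0, 0], "yaw": 0}, {"xyz": [-0.25, 0, -0.05], "yaw": 0}, {"xyz": [-0.25, 0, -0.25], "yaw": 0}, {"xyz": [-0.25, 0, -0.5], "yaw": 0}, {"xyz": [-0.25, 0, -0.75], "yaw": 0}, {"xyz": [-0.25, 0, -1], "yaw": 0}])

```text
clock: 39.0
ee_pos: [578.3, -27.1, 124.9]
tcp_rot: [0.0, 0.707, 0.707, 0.001]
force: [0.2, 0.1, 0.5]
width: 0.002
finger_force: 0.0
```

send_rows(moves=[{"xyz": [0, -0.12, -0.1], "yaw": 0}, {"xyz": [0, -0.25, -0.2], "yaw": 0}, {"xyz": [0, -0.4, -0.3], "yaw": 0}, {"xyz": [0, -0.55, -0.4], "yaw": 0}, {"xyz": [0, -0.7, -0.5], "yaw": 0}, {"xyz": [0, -0.85, -0.6], "yaw": 0}, {"xyz": [0, -0.95, -0.7], "yaw": 0}, {"xyz": [0, -1, -0.7], "yaw": 0}])

```text
clock: 40.0
ee_pos: [498.0, -27.3, 179.8]
tcp_rot: [0.001, 0.707, 0.707, 0.001]
force: [0.6, -0.1, -0.6]
width: -0.002
finger_force: 0.0
```

send_rows(moves=[{"xyz": [0.1, -0.15, 0], "yaw": 0}, {"xyz": [0.25, -0.3, 0], "yaw": 0}, {"xyz": [0.4, -0.45, 0], "yaw": 0}, {"xyz": [0.55, -0.6, 0], "yaw": 0}, {"xyz": [0.7, -0.75, 0], "yaw": 0}, {"xyz": [0.85, -0.9, 0], "yaw": 0}, {"xyz": [0.95, -1, 0], "yaw": 0}, {"xyz": [1, -1, 0], "yaw": 0}])

```text
clock: 41.0
ee_pos: [417.4, 53.3, 179.0]
tcp_rot: [0.0, 0.707, 0.707, -0.0]
force: [-0.2, 0.3, 0.5]
width: 0.0
finger_force: 0.0
```

```bash
python3 - <<'E'
from ang import *
p=eyes.get_image("side"); save(p,"s9"); t=eyes.get_image("top")
s=telemetry.state(); print(s["ee_pos"],s["force"],s["clock"])
a,b,L=angle(p,12.57); k=slice(110,145); w=np.clip(np.max(b[k])-4-b[k],0,None); print("centroid",(a[k]*w).sum()/w.sum())
cv2.imwrite("pics/v9.png",np.hstack([cv2.resize(i[:,:,::-1],(400,400),interpolation=cv2.INTER_CUBIC) for i in(p["color"][205:305,275:375],t["color"][190:260,280:350])]))
E
```

```text
[418.40259498  53.13463389 179.05465052] [ 0.9521694   0.194302   -0.40574995] 41.1
centroid 257.71635178916273
```

View pics/v9.png

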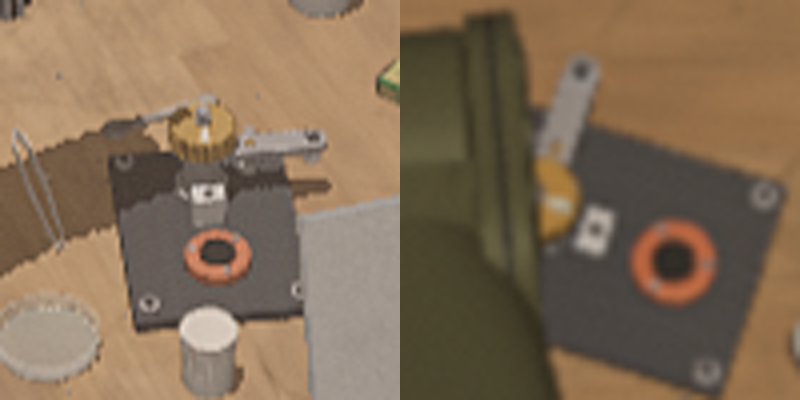

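The last picture shows the strap against the stop pin, pointing along the clamp's +x. The disc is in its seat at about (217,250) in the left half. The nut's white line is back at its starting direction, two turns on, and the things around have not moved.

```bash
python3 -c "
from station import env
print(env.finish_job())"
```

```text
the job is handed in; nothing more can be done
None
```

The job is handed in at about 41 s of the 64 allowed: the nut is two turns looser (white line within about 2° of its start), the strap is swung a quarter turn to the stop pin, and the disc and the things around it look undisturbed in the last pictures.

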